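# Hang the sample caddy on its wall cleat and load the tall jar

### The arm

A 7-joint arm with a two-finger parallel gripper is mounted at the origin on the work surface. World frame = base frame: x ahead of the robot, y to its left, z up, the work surface at z = 0. Lengths are in m, angles in rad, forces in N, time in s.
With the tool pointing down it reaches from about 0.4 to 0.85 m from the base axis. Payload 4.4 kg.
Tool frame: the origin (TCP) lies at the very end of the fingers, on their centre line; the grasp point (between the pads) lies 19 mm behind it; z points along the fingers, y is the line along which they close (so a half turn about z gives the same grasp; the last joint's range is limited). The gripper opens to 94 mm and grips with 3 to 60 N. Pads are 16 mm wide; open, the fingers measure 119 mm over their backs; the gripper's body (75 mm by 177 mm) begins 78 mm behind the grasp point.
Start: joints at [-1.2, 0.628, 0.038, 1.517, -0.027, 0.996, -0.02], TCP at [0.275, 0.589, 0.205] pointing down, gripper open.
Joint ranges: [-3.06, 3.06], [-0.37, 2.12], [-1.25, 1.32], [0.18, 2.47], [-1.1, 4.24], [0.23, 1.98], [-2.94, 2.94]. Speed limits (rad/s): [2.57, 2.57, 3.14, 3.14, 3.14, 3.14, 3.14].

### API

Orientations are given as a rotation vector (axis times angle).
In Python, from workcell import bot, cams gives the robot as it stands.
- The arm moves only by the tool jog_arm, never from a script. Its argument "moves" is one flat list of numbers, 7 for each row, row after row: the shift along the tool's x, y, z in cm, then the turn, a rotation vector about the tool's x, y, z in rad, then the finger opening in cm, from 0 to 9.4. A call has 1 to 12 rows; each row shifts and turns the commanded pose from where the row before left it, along the tool's axes as they then stand; what a row does not reach is not made up. A row lasts 1/8 s, in which the tool goes at most 62.5 mm and 10.7 degrees, less where a joint would pass 70% of its speed; a pose out of reach is approached as far as the arm can. A call is refused whole if a number of a shift passes 6.25 or a number of a turn 0.188, either way. A call with a gripper value outside its range is refused whole. The fingers move at their own pace and stop on an object; "grip_force" is the grip in N (left out, the last holds). Time passes only in rows, so rows that do not move let the fingers close. It gives the time, the measured TCP pose, the force, the opening and the grip force at its end, in the units of the state.
- bot.state(): the state, without advancing time (a new reading comes with each control period).
- cams.capture(name): name is "side" or "top" or "wrist"; returns the picture (400x640x3 uint8, red, green, blue); there is no depth.
- cams.camera_params(name): a dict with "intrinsics" (3x3 intrinsics, pixels), "extrinsics" (4x4, takes a point from world to camera coordinates); the wrist camera has in their place "T_tool_cam" (4x4, takes a point from camera to tool coordinates, whose origin is the TCP and whose axes are the flange's). Camera axes: x right, y up, looking along -z (the intrinsics and any distortion apply to the point x, -y, -z); pixel columns grow to the right and rows downward; lengths in m; the calibration is good to about 2 mm. A picture is of the moment at which its call begins: read the wrist's pose just before it. camera_params takes no time and is no camera call.
- bot.sign_off(): hands the job in; it is judged then, once.
The state is a dict: "clock": time; "qpos": joint angles; "qd": joint speeds; "joint_torque": joint torques, N m; "tcp_pos": TCP position; "tool_rot": TCP orientation; "wrist_force": force on the tool from outside, world axes, zero at the start; "moment": the same for the moment, N m; "grip_width": finger opening in m; "grasp_force": force on a finger pad.
Only numpy, scipy, OpenCV 4.12 (cv2) and the standard library are available. Lean on these libraries where they do the work, as an engineer would, in place of code of your own. Each camera call takes 0.05 s, during which the arm holds its last target. There are 200 camera calls.

### The job

Hang the white sample caddy on the upright panel: tilt it clearly (about 15 degrees) as you bring its angled rear strip over the sloping cleat, then let it drop level so that it locks, about the middle of the cleat, and let go of it. Then stand the tall jar upright in either compartment of the hung caddy, setting it down rather than dropping it. Leave the short jars and the beaker where they are.

Things in the scene. Friction and masses are not known exactly. Their poses are not given: they have to be found in the camera images.
- panel: Fixed grey upright panel (all sizes in mm), 300 wide (its y), 195 high, 14 thick, on a foot behind it. Origin on the bench under the middle of the front face; z up; x points horizontally INTO the panel, so its front side is at negative x. On the front a sloping cleat and under it a spacer bar (30 deep, 230 wide, 107 to 120 above the bench) on which the hung caddy's rear wall leans.
- cleat_lip (a point): Middle of the upper inner edge of the cleat, 150 above the bench, 27 in front of the panel's face; axes as the panel's. The cleat is an aluminium plate, 4 thick, 230 wide (y), that rises from the panel forward and up at 45 degrees and leaves a V groove, open to the top, 27 wide and 27 deep, between itself and the panel's face.
- caddy: Loose white caddy, 0.25 kg +-40 %, 90 deep (x), 170 wide (y), walls and floor 4 thick. Origin: centre of its underside; z up, x to its REAR. Front and side walls 30 high, rear 50. A fin in the middle parts it into two compartments, each 82 deep x 76 wide, centred at y = +43 and -43. Hung: level, x parallel to the panel's x, origin 75 in front of the panel's face, underside 108 above the bench.
- caddy_grip (a point): Grip point on the caddy's carrying fin: at caddy x = 0, y = 0, z = 66; axes as the caddy's. The fin is 10 thick (y), 60 long (x), stands on the floor and ends at z = 80, 14 above this point.
- strip_edge (a point): Middle of the free lower edge of the caddy's rear strip, at caddy x = 66, y = 0, z = 24; axes as the caddy's. The aluminium strip, 150 wide (y), 4 thick, 30 long, starts on the rear wall 45 above the underside and slopes rearward and down at 45 degrees. Locked, this edge is 18 further in (+x) than cleat_lip and 18 below it.
- tall_jar_center (a point): Centre of the tall jar, a glass jar with a black cap, 34 diameter, 85 high, standing (centre 42.5 above its foot), about 0.09 kg. z up. It stands in a row with the two short jars, about 95 mm apart, in any order.
- short_jar_a_center (a point): Centre of a short jar, 34 diameter, 55 high; to be left alone.
- short_jar_b_center (a point): Centre of the other short jar, the same size; to be left alone.
- tall_jar: The tall jar; origin at the centre of its foot.
- beaker: White plastic beaker, 64 diameter, 85 high, origin at the centre of its foot; to be left alone.
- stirrer: Fixed grey magnetic stirrer, 120 x 100, 56 high, origin under its centre; in the way only.
There are look-alikes about, which are no part of the job. What is shaped like the caddy but green is not meant.

How it is judged:
By the outcome, as a careful person would: the job done as asked, in the order asked, and still so for the second after the job is handed in, with the robot touching nothing.
It also fails if it takes over 67 s, if anything falls off the work surface, if the arm or the gripper's body presses on something with over 40 N, if the wrist force passes 120 N, or if a joint passes its speed limit or range.

## Working session

There is one attempt and no reset: what is moved stays moved. The work goes in short steps, Python scripts to look and compute and a tool call to move; the robot and the scene stay as the last step left them, time stands still between calls to the robot, and variables do not carry over. Pictures are saved under pics/ and viewed, at most 10 in all, crops included, and the job is handed in when it is done.

Besides the shell and the picture viewer there is one more tool, called by a JSON object that holds its "op" and its "data". jog_arm: Moves the arm, as the interface text tells. Its arguments: {"type":"object","properties":{"moves":{"type":"array"},"grip_force":{"type":"number"}},"required":["moves"]}

```bash
ls; mkdir -p pics; python3 - <<'E'
from workcell import bot,cams
import cv2,numpy as np
s=bot.state();print(s['clock'],s['tcp_pos'],s['tool_rot'],s['grip_width'])
for n in('side','top','wrist'):
    p=cams.camera_params(n);print(n,{k:np.round(v,4).tolist() if not isinstance(v,str) else v for k,v in p.items()})
    im=cams.capture(n);cv2.imwrite(f'pics/{n}0.png',im[:,:,::-1])
E
```

```text
pics
0.0 [0.27465598 0.58838503 0.2045494 ] [-6.80602811e-01 -3.06657605e+00  2.91016174e-03] 0.09433223204894432
side {'intrinsics': [[408.2475, 0.0, 322.5592], [0.0, 408.2475, 201.7617], [0.0, 0.0, 1.0]], 'extrinsics': [[0.9634, -0.2669, -0.025, -0.5045], [0.1512, 0.4639, 0.8729, -0.216], [-0.2213, -0.8447, 0.4873, -0.7074], [0.0, 0.0, 0.0, 1.0]]}
top {'intrinsics': [[398.425, 0.0, 319.2213], [0.0, 398.425, 202.1291], [0.0, 0.0, 1.0]], 'extrinsics': [[-0.0035, -1.0, -0.0015, 0.024], [0.9889, -0.0037, 0.1483, -0.5758], [-0.1483, -0.001, 0.9889, -1.0203], [0.0, 0.0, 0.0, 1.0]]}
wrist {'intrinsics': [[280.3775, 0.0, 324.8207], [0.0, 280.3775, 205.18], [0.0, 0.0, 1.0]], 'T_tool_cam': [[0.0007, 0.9677, 0.252, 0.0732], [1.0, -0.0007, 0.0001, -0.0004], [0.0003, 0.252, -0.9677, -0.1785], [0.0, 0.0, 0.0, 1.0]]}
```

View pics/side0.png

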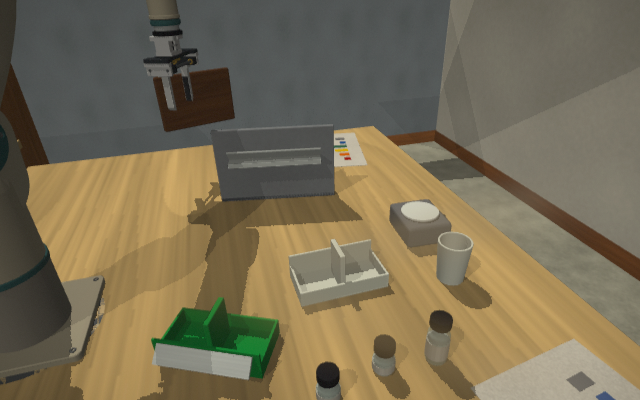

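View pics/top0.png

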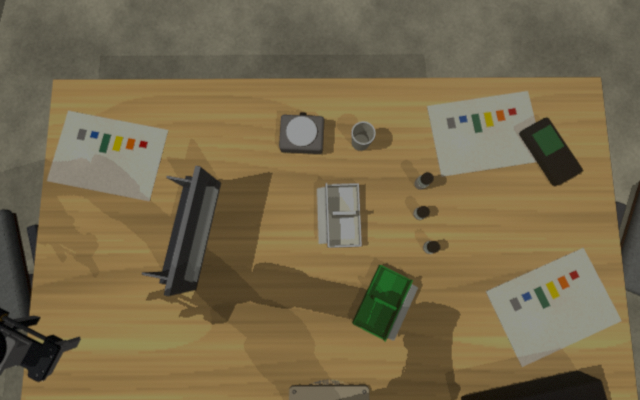

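The side view shows the white caddy at about (338,272), the panel at (275,160) with its light cleat at (275,158), and jars at (440,335), (385,355) and (328,385). In the top view the caddy is at (342,215) with its strip towards the panel, the panel is at (192,235), and the jar caps are at (427,179), (423,212) and (433,246).

```bash
cat >h.py <<'E'
import numpy as np,cv2
from scipy.spatial.transform import Rotation as R
from workcell import bot,cams
def cam(n,s=None):
    p=cams.camera_params(n);K=p['intrinsics']
    if n=='wrist':
        T=np.eye(4);T[:3,:3]=R.from_rotvec(s['tool_rot']).as_matrix();T[:3,3]=s['tcp_pos']
        W=T@p['T_tool_cam']
    else: W=np.linalg.inv(p['extrinsics'])
    return np.array(K),W
def ray(c,uv):
    K,W=c;d=np.linalg.solve(K,[uv[0],uv[1],1]);d=W[:3,:3]@(d*[1,-1,-1]);return W[:3,3],d/np.linalg.norm(d)
def onz(c,uv,z):
    o,d=ray(c,uv);return o+d*(z-o[2])/d[2]
def tri(c1,u1,c2,u2):
    o,d=ray(c1,u1);p,e=ray(c2,u2);t=np.linalg.lstsq(np.c_[d,-e],p-o,rcond=None)[0]
    a=o+d*t[0];b=p+e*t[1];return (a+b)/2,np.linalg.norm(a-b)
def proj(c,P):
    K,W=c;q=np.linalg.inv(W)@[*P,1];q=K@(q[:3]*[1,-1,-1]);return q[:2]/q[2]
E
python3 - <<'E'
from h import *
t=cv2.imread('pics/top0.png');s=cv2.imread('pics/side0.png')
a=cv2.resize(t[160:300,150:230],None,fx=4,fy=4,interpolation=cv2.INTER_CUBIC)
b=cv2.resize(t[170:260,310:370],None,fx=6,fy=6,interpolation=cv2.INTER_CUBIC)
o=np.zeros((560,690,3),np.uint8);o[:560,:320]=a;o[:540,330:690]=b
cv2.imwrite('pics/crop1.png',o)
c=cv2.resize(s[115:205,205:345],None,fx=5,fy=5,interpolation=cv2.INTER_CUBIC);cv2.imwrite('pics/crop2.png',c)
ct=cam('top');cs=cam('side');print(ct[1][:3,3],cs[1][:3,3])
for u,v in [((427,179),(440,320)),((423,211),(385,344)),((433,245),(328,373))]: print(tri(ct,u,cs,v))
E
```

```text
[0.41821389 0.02089183 1.09446928] [ 0.36209938 -0.63202087  0.52062309]
(array([ 0.630202  , -0.25822787,  0.07976325]), np.float64(0.0002616542045699492))
(array([ 0.54965907, -0.25191465,  0.04993064]), np.float64(0.001002402733215923))
(array([ 0.458692  , -0.27446698,  0.04825767]), np.float64(0.004216982612354286))
```

View pics/crop1.png

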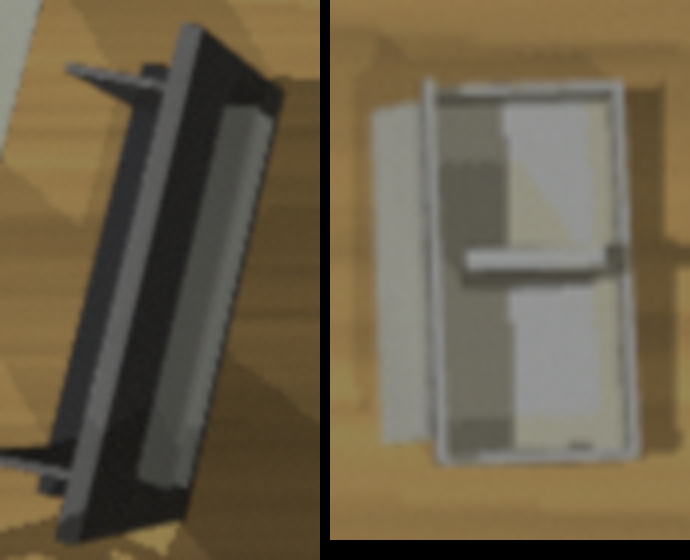

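View pics/crop2.png

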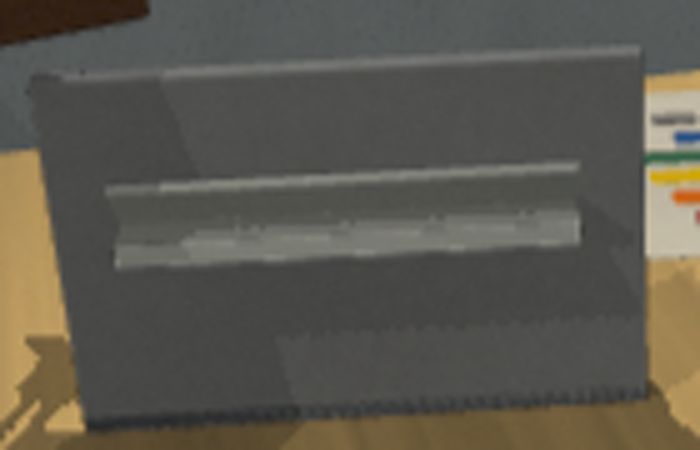

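```bash
python3 - <<'E'
from h import *
ct=cam('top');cs=cam('side')
def b(x,y):return(310+(x-330)/6-.4,170+y/6-.4)
def a(x,y):return(150+x/4-.4,160+y/4-.4)
def sd(x,y):return(205+x/5-.4,115+y/5-.4)
f1=onz(ct,b(465,258),.08);f2=onz(ct,b(613,258),.08);print('fin',f1,f2,(f1+f2)/2)
r=[onz(ct,b(x,y),z) for x,y,z in[(428,84,.05),(437,461,.05),(613,84,.03),(637,456,.03)]];print('rim',np.round(r,4))
s=[onz(ct,b(x,y),.024) for x,y in[(373,108),(383,441)]];print('strip',s)
p=[onz(ct,a(x,y),.195) for x,y in[(204,28),(82,541)]];print('panel',p,(p[0]+p[1])/2,np.linalg.norm(p[0]-p[1]))
l=[tri(ct,a(273,116),cs,sd(578,164)),tri(ct,a(190,487),cs,sd(107,189))];print('lip',l)
q=[onz(cs,sd(x,y),.195) for x,y in[(641,50),(35,80)]];print('panel side',q)
q=[onz(cs,sd(x,y),0) for x,y in[(648,395),(88,428)]];print('panel side bottom',q)
for n,P in(('p',p),('l',[l[0][0],l[1][0]]),('rimrear',r[:2]),('rimfront',r[2:]),('strip',s),('q',q)):
  d=P[0]-P[1];print(n,'len',np.linalg.norm(d),'rear-normal az',np.degrees(np.arctan2(d[0],-d[1])))
E
```

```text
fin [ 0.54308146 -0.01101581  0.08      ] [ 0.54284686 -0.0742624   0.08      ] [ 0.54296416 -0.04263911  0.08      ]
rim [[ 0.6248  0.0039  0.05  ]
 [ 0.458   0.0009  0.05  ]
 [ 0.6284 -0.0803  0.03  ]
 [ 0.4606 -0.088   0.03  ]]
strip [array([0.6189148 , 0.02853572, 0.024     ]), array([0.46791909, 0.02446996, 0.024     ])]
panel [array([0.63730364, 0.29609388, 0.195     ]), array([0.34741648, 0.35164614, 0.195     ])] [0.49236006 0.32387001 0.195     ] 0.2951620282558974
lip [(array([0.59400316, 0.26477802, 0.15425281]), np.float64(0.002100016005940965)), (array([0.37407153, 0.30536361, 0.15510711]), np.float64(0.0010969156521665985))]
panel side [array([0.63845586, 0.30139505, 0.195     ]), array([0.34805544, 0.35785325, 0.195     ])]
panel side bottom [array([0.64072475, 0.3044316 , 0.        ]), array([0.34584215, 0.3618308 , 0.        ])]
p len 0.2951620282558974 rear-normal az 79.15169587507192
l len 0.22364669297087733 rear-normal az 79.54441592883221
rimrear len 0.16685537768415265 rear-normal az 90.99819325477799
rimfront len 0.16799445861871923 rear-normal az 92.62492879222347
strip len 0.1510504358616113 rear-normal az 91.54239393295104
q len 0.3004170743723094 rear-normal az 78.98505602217159
```

```bash
cat >>h.py <<'E'
def pose(az,tilt=0):
    "tool x toward azimuth az (deg), z down; tilt: nose-up of caddy (deg), body leans to rear"
    a=np.radians(az);x=np.array([np.cos(a),np.sin(a),0]);z=np.array([0,0,-1.]);M=np.c_[x,np.cross(z,x),z]
    return R.from_matrix(M)*R.from_rotvec([0,-np.radians(tilt),0])
def plan(wps,step=4.5,dec=1,start=None):
    "wps: list of (pos,Rot,opening_cm,min_rows)"
    s=bot.state();p=np.array(s['tcp_pos']);q=R.from_rotvec(s['tool_rot'])
    if start: p,q=start
    for P,Q,w,nmin in wps:
        P=np.array(P);n=max(nmin,int(np.ceil(np.linalg.norm(P-p)*100/step)),int(np.ceil((q.inv()*Q).magnitude()/.175)))
        p0=p.copy();dq=(q.inv()*Q).as_rotvec();q0=q
        for i in range(1,n+1):
            d=np.round(q.inv().apply(p0+(P-p0)*i/n-p)*100,dec)
            t=np.round((q.inv()*(q0*R.from_rotvec(dq*i/n))).as_rotvec(),3)
            p=p+q.apply(d/100);q=q*R.from_rotvec(t)
            print(','.join(f'{v:g}' for v in [*(d+0.),*(t+0.),w]),',')
        print('--',np.round(p,4))
    return p,q
E
python3 - <<'E'
from h import *
q=R.from_rotvec(bot.state()['tool_rot'])
plan([([.30,.53,.27],pose(150),9.4,1),([.543,-.053,.16],pose(91.5),9.4,1)])
E
```

```text
-1.6,-1.4,-2.2,0,0,0.029,9.4 ,
-1.6,-1.4,-2.1,-0.001,0,0.029,9.4 ,
-1.7,-1.3,-2.2,0,0,0.029,9.4 ,
-- [0.3001 0.53   0.2698]
-3.3,-2.6,0.7,0,0,0.068,9.4 ,
-3.6,-2.3,0.8,0,0,0.068,9.4 ,
-3.6,-2.1,0.7,0,0,0.068,9.4 ,
-3.8,-1.8,0.7,0,0,0.068,9.4 ,
-3.9,-1.5,0.8,0,0,0.068,9.4 ,
-4,-1.3,0.7,0,0,0.068,9.4 ,
-4.1,-1.1,0.7,0,0,0.068,9.4 ,
-4.2,-0.7,0.8,0,0,0.068,9.4 ,
-4.1,-0.4,0.7,0,0,0.068,9.4 ,
-4.2,-0.2,0.7,0,0,0.069,9.4 ,
-4.3,0.1,0.8,0,0,0.068,9.4 ,
-4.1,0.4,0.7,0,0,0.068,9.4 ,
-4.2,0.7,0.7,0,0,0.068,9.4 ,
-4.1,1,0.8,0,0,0.068,9.4 ,
-4,1.2,0.7,0,0,0.068,9.4 ,
-- [ 0.5427 -0.0529  0.16  ]
```

{"op": "jog_arm", "data": {"moves": [-1.6, -1.4, -2.2, 0, 0, 0.029, 9.4, -1.6, -1.4, -2.2, 0, 0, 0.029, 9.4, -1.7, -1.3, -2.2, 0, 0, 0.029, 9.4, -3.3, -2.6, 0, 0, 0, 0.068, 9.4, -3.6, -2.3, 0, 0, 0, 0.068, 9.4, -3.6, -2.1, 0.5, 0, 0, 0.068, 9.4, -3.8, -1.8, 0.5, 0, 0, 0.068, 9.4, -3.9, -1.5, 0.5, 0, 0, 0.068, 9.4, -4, -1.3, 0.5, 0, 0, 0.068, 9.4, -4.1, -1.1, 1, 0, 0, 0.068, 9.4, -4.2, -0.7, 1, 0, 0, 0.068, 9.4, -4.1, -0.4, 1, 0, 0, 0.068, 9.4]}}

```text
clock: 1.65
tcp_pos: [0.4466, 0.1797, 0.2212]
tool_rot: [1.693, 2.647, 0.0]
wrist_force: [0.6, -0.1, 0.6]
grip_width: 0.094
grasp_force: 0.0
```

{"op": "jog_arm", "data": {"moves": [-4.2, -0.2, 1.5, 0, 0, 0.069, 9.4, -4.3, 0.1, 1.5, 0, 0, 0.068, 9.4, -4.1, 0.4, 1.5, 0, 0, 0.068, 9.4, -4.2, 0.7, 1.5, 0, 0, 0.068, 9.4, -4.1, 1, 1, 0, 0, 0.068, 9.4, -4, 1.2, 0.5, 0, 0, 0.068, 9.4, 0, 0, 0, 0, 0, 0, 9.4, 0, 0, 0, 0, 0, 0, 9.4]}}

```text
clock: 2.65
tcp_pos: [0.5424, -0.0515, 0.1462]
tool_rot: [-2.19, -2.25, 0.0]
wrist_force: [-0.5, -0.4, 0.7]
grip_width: 0.0938
grasp_force: 0.0
```

```bash
python3 - <<'E'
from h import *
s=bot.state();print(s['clock'],s['tcp_pos'],s['wrist_force'],s['qpos'])
np.save('s1.npy',s,allow_pickle=True)
q=R.from_rotvec(s['tool_rot']).as_matrix();print(np.degrees(np.arctan2(q[1,0],q[0,0])))
im=cams.capture('wrist');cv2.imwrite('pics/w1.png',im[:,:,::-1])
c=cam('wrist',s)
for P in [(.543,-.011,.08),(.543,-.074,.08)]:print(proj(c,P))
E
```

```text
2.65 [ 0.54238734 -0.05153843  0.14616994] [-0.45466097 -0.40641653  0.65769415] [-0.18619662  0.58018711  0.3490352   1.88072854 -0.28604725  0.73062413
  0.3520362 ]
91.54076408701113
[327.25720036 170.22362759]
[325.2430555  237.89868565]
```

View pics/w1.png

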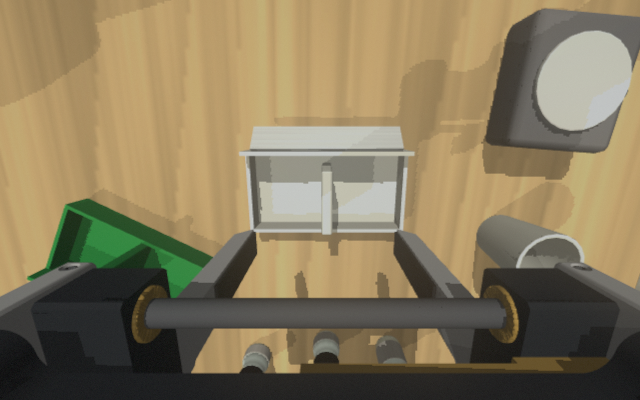

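The wrist picture shows the caddy fin running from (326,164) to (327,233). The rear wall's top corners are at (240,153) and (413,153), and the strip's lower edge runs from (253,127) to (401,127).

```bash
python3 - <<'E'
from h import *
s=np.load('s1.npy',allow_pickle=True).item();c=cam('wrist',s)
g=cv2.cvtColor(cv2.imread('pics/w1.png'),cv2.COLOR_BGR2GRAY)
print(g[155:175,327]);print(g[222:244,327]);print(g[200,314:340])
for u,z in[((326.5,164),.08),((327,232.5),.08),((240,153),.05),((413.5,152.5),.05),((253,127),.024),((401.5,127),.024)]:print(np.round(onz(c,u,z),4))
E
```

```text
[188 156 148 148 148 142 129 112  94  96 111 138 138 138 140 144 168 196
 191 191]
[196 196 196 196 197 195 197 197 197 196 196 191 161 118 119 119 117 119
 119 136 168 168]
[198 197 198 198 196 197 197 179 189 197 197 197 199 197 197 197 192 168
 128 121 125 125 125 173 190 190]
[ 0.5422 -0.0056  0.08  ]
[ 0.5445 -0.0686  0.08  ]
[ 0.4586 -0.0006  0.05  ]
[0.6261 0.0045 0.05  ]
[0.4656 0.0243 0.024 ]
[0.619  0.0285 0.024 ]
```

{"op": "jog_arm", "data": {"moves": [1.1, 0.1, 2.5, 0, 0, 0, 9.4, 0, 0, 3, 0, 0, 0, 6, 0, 0, 3, 0, 0, 0, 5, 0, 0, 1.4, 0, 0, 0, 5, 0, 0, 0, 0, 0, 0, 0, 0, 0, 0, 0, 0, 0, 0, 0, 0, 0, 0, 0, 0, 0, 0, 0, 0, 0, 0, 0, 0, 0, 0, 0, 0, 0, 0, 0], "grip_force": 40}}

```text
clock: 3.82
tcp_pos: [0.5438, -0.0415, 0.0478]
tool_rot: [2.192, 2.25, 0.001]
wrist_force: [-0.3, 0.3, 0.4]
grip_width: 0.0178
grasp_force: 0.0
```

{"op": "jog_arm", "data": {"moves": [0, 0, 0, 0, 0, 0, 0, 0, 0, 0, 0, 0, 0, 0, 0, 0, 0, 0, 0, 0, 0, 0, 0, -1, 0, 0, 0, 0, 0, 0, -3, 0, 0, 0, 0, 0, 0, -4, 0, 0, 0, 0, 0, 0, -4, 0, 0, 0, 0, 0, 0, -4, 0, 0, 0, 0, 0, 0, -4, 0, 0, 0, 0]}}

```text
clock: 4.95
tcp_pos: [0.5429, -0.0414, 0.249]
tool_rot: [-2.192, -2.25, 0.001]
wrist_force: [1.3, 0.9, -2.5]
grip_width: 0.0095
grasp_force: 40.0
```

```bash
python3 - <<'E'
from h import *
plan([([.4675,.1954,.235],pose(79.1),0,1)],step=3)
E
```

```text
2.7,-0.8,0.2,0,0,0.024,0 ,
2.6,-0.8,0.1,0,0,0.024,0 ,
2.6,-0.9,0.2,0,0,0.024,0 ,
2.6,-1,0.1,0,0,0.024,0 ,
2.6,-1,0.2,0,0,0.024,0 ,
2.5,-1.1,0.1,0,0,0.024,0 ,
2.5,-1.1,0.2,0,0,0.024,0 ,
2.5,-1.2,0.1,-0.001,0,0.024,0 ,
2.5,-1.3,0.2,0,0,0.024,0 ,
-- [0.4673 0.1959 0.235 ]
```

{"op": "jog_arm", "data": {"moves": [2.7, -0.8, 0.2, 0, 0, 0.024, 0, 2.6, -0.8, 0.1, 0, 0, 0.024, 0, 2.6, -0.9, 0.2, 0, 0, 0.024, 0, 2.6, -1, 0.1, 0, 0, 0.024, 0, 2.6, -1, 0.2, 0, 0, 0.024, 0, 2.5, -1.1, 0.1, 0, 0, 0.024, 0, 2.5, -1.1, 0.2, 0, 0, 0.024, 0, 2.5, -1.2, 0.1, 0, 0, 0.024, 0, 2.5, -1.3, 0.2, 0, 0, 0.024, 0, 0, 0, 0, 0, 0, 0, 0, 0, 0, 0, 0, 0, 0, 0, 0, 0, 0, 0, 0, 0, 0]}}

```text
clock: 6.45
tcp_pos: [0.4683, 0.1945, 0.2337]
tool_rot: [2.424, 1.998, -0.0]
wrist_force: [0.0, 0.3, -3.1]
grip_width: 0.0099
grasp_force: 40.0
```

```bash
python3 - <<'E'
from h import *
s=bot.state();print(s['clock'],s['tcp_pos'],s['wrist_force'],s['grip_width'])
np.save('s2.npy',s,allow_pickle=True)
q=R.from_rotvec(s['tool_rot']).as_matrix();print(q.round(4))
im=cams.capture('wrist');cv2.imwrite('pics/w2.png',im[:,:,::-1])
cv2.imwrite('pics/w2c.png',cv2.resize(im[0:280,190:460,::-1],None,fx=2.1,fy=2.1,interpolation=cv2.INTER_CUBIC))
E
```

```text
6.45 [0.46825008 0.19453123 0.23367381] [ 0.04050723  0.30924006 -3.12911159] 0.009906307903646477
[[ 1.908e-01  9.816e-01  3.000e-04]
 [ 9.816e-01 -1.908e-01 -4.000e-04]
 [-4.000e-04  4.000e-04 -1.000e+00]]
```

View pics/w2.png

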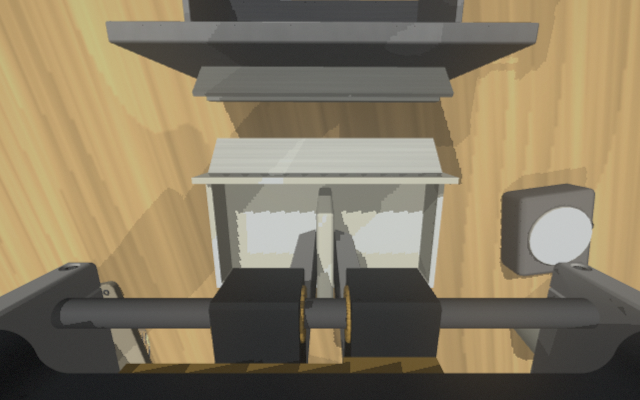

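The wrist picture shows the panel's top face between rows 22 and 43, the cleat's inner face from row 67 to its lip at row 96 (columns 193–452), the strip's edge at row 139 (columns 216–434) and the rear rim at row 181. I'll refine these edges from column profiles.

```bash
python3 - <<'E'
from h import *
g=cv2.cvtColor(cv2.imread('pics/w2.png'),cv2.COLOR_BGR2GRAY).astype(float)
for c in(230,420):
  p=g[:,c-3:c+4].mean(1).round().astype(int)
  print(c,'panel',list(p[18:52]));print('cleat',list(p[60:106]));print('strip',list(p[130:146]),'rim',list(p[170:188]))
print('lip ends',list(g[93,185:200].astype(int)),list(g[93,444:458].astype(int)))
print('strip ends',list(g[145,205:222].astype(int)),list(g[145,430:446].astype(int)))
print('rim ends',list(g[180,188:198].astype(int)),list(g[180,454:464].astype(int)))
E
```

```text
230 panel [np.int64(52), np.int64(52), np.int64(51), np.int64(81), np.int64(120), np.int64(119), np.int64(119), np.int64(118), np.int64(118), np.int64(117), np.int64(117), np.int64(117), np.int64(117), np.int64(117), np.int64(116), np.int64(116), np.int64(115), np.int64(116), np.int64(115), np.int64(115), np.int64(115), np.int64(114), np.int64(106), np.int64(88), np.int64(72), np.int64(60), np.int64(52), np.int64(52), np.int64(53), np.int64(53), np.int64(53), np.int64(53), np.int64(53), np.int64(53)]
cleat [np.int64(58), np.int64(59), np.int64(60), np.int64(59), np.int64(60), np.int64(64), np.int64(88), np.int64(116), np.int64(116), np.int64(115), np.int64(114), np.int64(115), np.int64(115), np.int64(112), np.int64(110), np.int64(110), np.int64(109), np.int64(109), np.int64(108), np.int64(107), np.int64(107), np.int64(109), np.int64(109), np.int64(108), np.int64(108), np.int64(109), np.int64(110), np.int64(108), np.int64(107), np.int64(106), np.int64(106), np.int64(107), np.int64(104), np.int64(94), np.int64(94), np.int64(96), np.int64(102), np.int64(112), np.int64(114), np.int64(111
[... 2876 characters left out ...]
), np.int64(172), np.int64(171), np.int64(174), np.int64(184), np.int64(186), np.int64(187), np.int64(187), np.int64(187), np.int64(186), np.int64(186)] [np.int64(185), np.int64(186), np.int64(186), np.int64(186), np.int64(176), np.int64(133), np.int64(104), np.int64(99), np.int64(98), np.int64(99), np.int64(98), np.int64(101), np.int64(103), np.int64(103), np.int64(103), np.int64(101)]
rim ends [np.int64(160), np.int64(160), np.int64(161), np.int64(171), np.int64(189), np.int64(194), np.int64(194), np.int64(194), np.int64(194), np.int64(195)] [np.int64(193), np.int64(193), np.int64(193), np.int64(192), np.int64(156), np.int64(118), np.int64(111), np.int64(145), np.int64(159), np.int64(160)]
```

View pics/w2c.png

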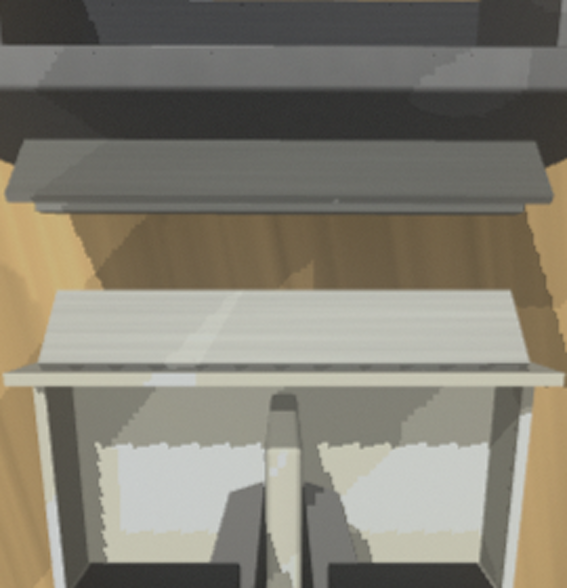

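```bash
python3 - <<'E'
from h import *
s=np.load('s2.npy',allow_pickle=True).item();c=cam('wrist',s)
T=R.from_rotvec(s['tool_rot']);t=np.array(s['tcp_pos']);b=t[2]-.047
def show(n,us,z):
    P=np.array([onz(c,u,z) for u in us]);d=P[1]-P[0];m=P.mean(0)
    print(n,'tool-rel mm',np.round(T.inv().apply(P-t)*1000,1).tolist(),'mid world',m.round(4),'len',np.linalg.norm(d).round(4),'az',np.degrees(np.arctan2(d[0],-d[1])).round(2)%180)
show('paneltop',[(230,41.3),(420,42.6)],.195)
show('apex',[(230,66.2),(420,67)],.123)
show('lip',[(192.2,92.7),(453.6,92.7)],.150)
show('stripedge',[(217,138),(434,138)],b+.024)
show('rim rear',[(192,183.5),(458.3,183.5)],b+.05) # inner edge x=41
show('rim rear outer',[(191.5,177),(458.8,177)],b+.05)
E
```

```text
paneltop tool-rel mm [[133.6, -66.2, 38.6], [132.9, 65.9, 38.6]] mid world [0.4935 0.3253 0.195 ] len 0.1321 az 78.71
apex tool-rel mm [[132.7, -89.8, 110.6], [132.2, 89.6, 110.7]] mid world [0.4935 0.3245 0.123 ] len 0.1794 az 78.83
lip tool-rel mm [[105.9, -116.3, 83.6], [106.1, 112.4, 83.7]] mid world [0.4866 0.2989 0.15  ] len 0.2287 az 79.05
stripedge tool-rel mm [[68.5, -75.7, 22.9], [68.6, 76.0, 23.0]] mid world [0.4815 0.2618 0.2107] len 0.1517 az 79.04
rim rear tool-rel mm [[41.0, -84.5, -3.0], [41.1, 84.4, -3.0]] mid world [0.476  0.2348 0.2367] len 0.1688 az 79.03
rim rear outer tool-rel mm [[45.1, -84.3, -3.0], [45.2, 84.2, -3.0]] mid world [0.4768 0.2389 0.2367] len 0.1685 az 79.03
```

```bash
cat >>h.py <<'E'
def W(X,Z,dy=-.001):
    s=np.load('s2.npy',allow_pickle=True).item();M=R.from_rotvec(s['tool_rot']).as_matrix()
    P=np.array(s['tcp_pos'])+M[:,0]*(X+133)/1000+M[:,1]*dy;P[2]=Z/1000;return P
E
python3 - <<'E'
from h import *
plan([(W(-105,228),pose(79,15),0,5),(W(-69.8,204.3),pose(79,15),0,4),(W(-70.8,180.3),pose(79,15),0,4)],dec=2)
E
```

```text
0.56,-0.02,0.11,0,-0.052,0,0 ,
0.56,-0.02,0.09,0,-0.053,0,0 ,
0.56,-0.02,0.05,0,-0.052,0,0 ,
0.57,-0.02,0.03,0,-0.052,0,0 ,
0.57,-0.02,-0.01,0,-0.053,0,0 ,
-- [0.4726 0.2222 0.228 ]
1,0,0.34,0,0,0,0 ,
1.01,0,0.35,0,0,0,0 ,
1,0,0.34,0,0,0,0 ,
1,0,0.35,0,0,0,0 ,
-- [0.4793 0.2567 0.2043]
0.13,0,0.59,0,0,0,0 ,
0.14,0,0.58,0,0,0,0 ,
0.13,0,0.59,0,0,0,0 ,
0.13,0,0.58,0,0,0,0 ,
-- [0.4791 0.2558 0.1803]
```

Going up to the hover over the groove first.

{"op": "jog_arm", "data": {"moves": [0.56, -0.02, 0.1, 0, -0.053, 0, 0, 0.56, -0.02, 0.1, 0, -0.053, 0, 0, 0.56, -0.02, 0.05, 0, -0.053, 0, 0, 0.56, -0.02, 0.02, 0, -0.053, 0, 0, 0.56, -0.02, 0, 0, -0.053, 0, 0, 1, 0, 0.34, 0, 0, 0, 0, 1, 0, 0.35, 0, 0, 0, 0, 1, 0, 0.34, 0, 0, 0, 0, 1, 0, 0.35, 0, 0, 0, 0, 0, 0, 0, 0, 0, 0, 0, 0, 0, 0, 0, 0, 0, 0]}}

```text
clock: 7.88
tcp_pos: [0.4788, 0.2571, 0.2042]
tool_rot: [2.28, 1.883, -0.304]
wrist_force: [-0.7, -0.1, -2.5]
grip_width: 0.0099
grasp_force: 40.0
```

```bash
python3 - <<'E'
from h import *
s=bot.state();print(s['clock'],s['tcp_pos'],W(-69.8,204.3),s['wrist_force'],s['moment'])
print((pose(79,15).inv()*R.from_rotvec(s['tool_rot'])).as_rotvec().round(4))
plan([(W(-70.8,180.3),pose(79,15),0,4),(W(-76.5,159),pose(79,0),0,6)],dec=2)
im=cams.capture('wrist');cv2.imwrite('pics/w3.png',im[0:300,100:540,::-1])
E
```

```text
7.875 [0.47882754 0.25709329 0.20417521] [0.47932483 0.25676137 0.2043    ] [-0.72556384 -0.12714302 -2.50321095] [ 0.29835992  0.02313652 -0.02860937]
[-0.0005 -0.0035 -0.0014]
0.13,0.01,0.58,0,0.001,0,0 ,
0.12,0.02,0.59,0,0.001,0.001,0 ,
0.13,0.01,0.58,0,0.001,0,0 ,
0.12,0.01,0.59,0.001,0,0,0 ,
-- [0.4791 0.2557 0.1803]
0,0,0.37,0,0.044,0,0 ,
-0.01,0,0.36,0,0.043,0,0 ,
-0.04,0,0.37,0,0.044,0,0 ,
-0.04,0,0.36,0,0.044,0,0 ,
-0.07,0,0.36,0,0.044,0,0 ,
-0.07,0.01,0.36,-0.001,0.043,0,0 ,
-- [0.4781 0.2502 0.159 ]
```

View pics/w3.png

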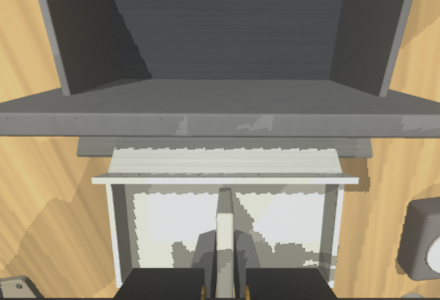

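The picture shows the tilted strip (crop columns 112–340) over the cleat (78–372), centred within a pixel or two. Now I'll lower it, then level it.

{"op": "jog_arm", "data": {"moves": [0.13, 0.01, 0.58, 0, 0, 0, 0, 0.13, 0.01, 0.58, 0, 0, 0, 0, 0.13, 0.01, 0.58, 0, 0, 0, 0, 0.12, 0.01, 0.59, 0, 0, 0, 0, 0, 0, 0, 0, 0, 0, 0]}}

```text
clock: 8.55
tcp_pos: [0.4785, 0.2561, 0.1796]
tool_rot: [2.28, 1.883, -0.306]
wrist_force: [-1.0, 0.2, -2.8]
grip_width: 0.0095
grasp_force: 40.0
```

{"op": "jog_arm", "data": {"moves": [0, 0, 0.37, 0, 0.044, 0, 0, 0, 0, 0.36, 0, 0.044, 0, 0, -0.04, 0, 0.36, 0, 0.044, 0, 0, -0.04, 0, 0.36, 0, 0.044, 0, 0, -0.07, 0, 0.36, 0, 0.044, 0, 0, -0.07, 0, 0.36, 0, 0.044, 0, 0, 0, 0, 0, 0, 0, 0, 0]}}

```text
clock: 9.43
tcp_pos: [0.4779, 0.2496, 0.1593]
tool_rot: [2.424, 1.998, -0.002]
wrist_force: [-0.4, 0.7, -2.7]
grip_width: 0.0095
grasp_force: 40.0
```

```bash
python3 - <<'E'
from h import *
s=bot.state();print(s['clock'],s['tcp_pos'],W(-76.5,159),s['wrist_force'],s['moment'])
print((pose(79,0).inv()*R.from_rotvec(s['tool_rot'])).as_rotvec().round(4))
E
```

```text
9.425 [0.4778762  0.24961658 0.15932016] [0.4780467  0.25018441 0.159     ] [-0.35997713  0.74174858 -2.69065357] [-0.09524666  0.07568336  0.00570976]
[ 0.0003 -0.0015  0.0001]
```

No contact yet, so I'll ease it down with a small push inward, then check the force.

{"op": "jog_arm", "data": {"moves": [0.08, 0, 0.1, 0, 0, 0, 0, 0.05, 0, 0.1, 0, 0, 0, 0, 0, 0, 0.1, 0, 0, 0, 0, 0, 0, 0.1, 0, 0, 0, 0, 0, 0, 0, 0, 0, 0, 0]}}

```text
clock: 10.05
tcp_pos: [0.4781, 0.2517, 0.156]
tool_rot: [2.422, 2.0, -0.001]
wrist_force: [-2.6, -3.1, 8.7]
grip_width: 0.0099
grasp_force: 40.0
```

{"op": "jog_arm", "data": {"moves": [0, 0, -0.05, 0, 0, 0, 0, 0, 0, 0, 0, 0, 0, 2, 0, 0, 0, 0, 0, 0, 3, 0, 0, 0, 0, 0, 0, 4, 0, 0, 0, 0, 0, 0, 5], "grip_force": 10}}

```text
clock: 10.68
tcp_pos: [0.4781, 0.2524, 0.1554]
tool_rot: [2.422, 2.001, -0.001]
wrist_force: [0.4, 0.1, -0.4]
grip_width: 0.0467
grasp_force: 0.0
```

```bash
python3 - <<'E'
from h import *
s=bot.state();print(s['clock'],s['tcp_pos'],s['wrist_force'],s['grip_width'])
np.save('s4.npy',s,allow_pickle=True)
im=cams.capture('wrist');cv2.imwrite('pics/w4.png',im[:,:,::-1])
im2=cams.capture('side');cv2.imwrite('pics/side4.png',im2[:,:,::-1])
a=cv2.resize(im[60:320,130:520,::-1],(585,390));b=cv2.resize(im2[100:220,190:370,::-1],(315,210))
o=np.zeros((600,600,3),np.uint8);o[:390,:585]=a;o[390:,:315]=b;cv2.imwrite('pics/c4.png',o)
E
```

```text
10.675 [0.4781018  0.25237134 0.15544277] [ 0.35343602  0.06934613 -0.39264673] 0.046656629532779555
```

View pics/c4.png

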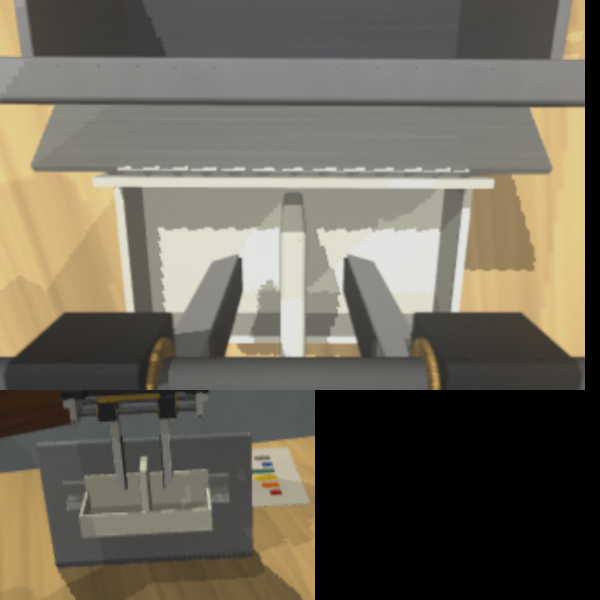

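```bash
python3 - <<'E'
from h import *
g=cv2.cvtColor(cv2.imread('pics/w4.png'),cv2.COLOR_BGR2GRAY).astype(float)
for c in(185,250,330,400,470): print(c,g[124:186,c-6:c+7].mean(1).round().astype(int).tolist())
print(g[150:156,200:235].mean(0).round().astype(int).tolist(),g[150:156,425:460].mean(0).round().astype(int).tolist())
c=g[120:190,140:510];c=np.clip((c-70)*4,0,255).astype(np.uint8);cv2.imwrite('pics/e4.png',cv2.resize(c,None,fx=2,fy=4))
E
```

```text
185 [131, 114, 98, 82, 69, 97, 136, 137, 138, 138, 136, 136, 136, 138, 139, 136, 135, 131, 132, 134, 132, 132, 132, 131, 130, 128, 127, 128, 130, 129, 129, 130, 128, 128, 128, 130, 131, 130, 129, 127, 127, 126, 125, 125, 126, 128, 126, 116, 112, 112, 150, 200, 200, 200, 201, 201, 200, 199, 198, 197, 197, 197]
250 [131, 117, 101, 85, 69, 81, 115, 128, 130, 130, 128, 126, 124, 126, 129, 130, 129, 127, 125, 126, 128, 127, 127, 126, 125, 125, 128, 129, 129, 129, 128, 127, 129, 127, 126, 129, 131, 131, 131, 130, 128, 128, 128, 130, 132, 130, 136, 166, 197, 174, 123, 118, 123, 146, 193, 221, 221, 221, 221, 221, 205, 145]
330 [134, 126, 109, 93, 77, 69, 97, 128, 130, 130, 129, 127, 127, 127, 129, 130, 129, 128, 127, 127, 128, 129, 128, 129, 130, 130, 131, 132, 130, 129, 130, 130, 131, 130, 130, 130, 132, 133, 133, 132, 131, 131, 129, 129, 131, 132, 133, 148, 178, 184, 146, 124, 126, 139, 177, 213, 221, 221, 221, 221, 213, 174]
400 [135, 130, 114, 99, 83, 68, 90, 126, 128, 128, 127, 127, 127, 127, 129, 129, 128, 128, 127, 126, 130, 130, 128, 128, 129, 130, 132, 132, 131, 128, 129, 130, 130, 130, 129, 128, 129, 130, 130, 130, 130, 129, 129, 128, 129, 130, 131, 132, 151, 185, 174, 123, 121, 131, 164, 207, 225, 226, 226, 226, 222, 194]
470 [134, 131, 120, 105, 90, 75, 76, 104, 125, 127, 128, 128, 127, 127, 129, 129, 128, 127, 127, 128, 130, 130, 127, 127, 129, 129, 128, 127, 127, 127, 128, 128, 129, 128, 128, 127, 127, 129, 130, 131, 129, 126, 128, 129, 130, 128, 126, 126, 120, 112, 112, 121, 143, 158, 158, 155, 149, 149, 149, 148, 145, 145]
[128, 128, 128, 128, 128, 128, 128, 128, 128, 128, 128, 128, 128, 128, 128, 128, 128, 128, 128, 128, 128, 128, 128, 128, 128, 128, 128, 128, 128, 128, 128, 128, 128, 128, 128] [130, 130, 130, 130, 130, 129, 130, 130, 129, 130, 129, 129, 128, 127, 127, 127, 127, 127, 127, 127, 127, 127, 127, 127, 127, 127, 127, 127, 127, 128, 127, 127, 127, 127, 127]
```

View pics/e4.png

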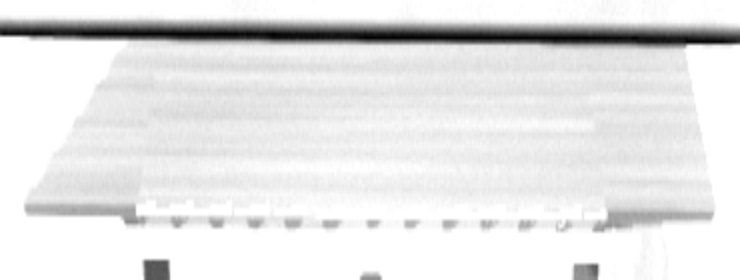

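The contrast view shows the lit strip lying over the cleat's lip between its ends, and the side view shows the caddy level. The caddy is hung and released, so I'll lift off and go to the tall jar.

```bash
python3 - <<'E'
from h import *
s=bot.state();p=s['tcp_pos']
plan([([p[0],p[1],.265],pose(79),5,1),([.632,-.265,.17],pose(79),6,1)],step=4.2)
E
```

```text
0,0,-3.7,0,0,0.001,5 ,
0,0,-3.6,0,0.001,0,5 ,
0,0,-3.7,0,0,0.001,5 ,
-- [0.4781 0.2523 0.2655]
-3.4,1.8,0.7,0,0,0,6 ,
-3.4,1.8,0.7,0,0,0,6 ,
-3.5,1.8,0.6,0,0,0,6 ,
-3.4,1.7,0.7,0,0,0,6 ,
-3.4,1.8,0.7,0,0,0,6 ,
-3.4,1.8,0.7,0,0,0,6 ,
-3.4,1.8,0.7,0,0,0,6 ,
-3.4,1.8,0.7,0,0,0,6 ,
-3.5,1.8,0.6,0,0,0,6 ,
-3.4,1.7,0.7,0,0,0,6 ,
-3.4,1.8,0.7,0,0,0,6 ,
-3.4,1.8,0.7,0,0,0,6 ,
-3.4,1.8,0.7,0,0,0,6 ,
-3.4,1.8,0.6,0,0,0,6 ,
-- [ 0.6324 -0.2646  0.1705]
```

{"op": "jog_arm", "data": {"moves": [0, 0, -2, 0, 0, 0, 5, 0, 0, -3, 0, 0, 0, 5, 0, 0, -3, 0, 0, 0, 5, 0, 0, -3, 0, 0, 0, 5, -3.4, 1.8, 0.5, 0, 0, 0, 6, -3.4, 1.8, 0.5, 0, 0, 0, 6, -3.4, 1.8, 0.7, 0, 0, 0, 6, -3.4, 1.8, 0.7, 0, 0, 0, 6, -3.4, 1.8, 0.7, 0, 0, 0, 6, -3.4, 1.8, 0.7, 0, 0, 0, 6, -3.4, 1.8, 0.7, 0, 0, 0, 6, -3.4, 1.8, 0.7, 0, 0, 0, 6]}}

```text
clock: 12.28
tcp_pos: [0.5685, -0.0432, 0.2136]
tool_rot: [2.422, 2.0, -0.001]
wrist_force: [0.2, 0.5, -0.8]
grip_width: 0.06
grasp_force: 0.0
```

{"op": "jog_arm", "data": {"moves": [-3.4, 1.8, 0.7, 0, 0, 0, 6, -3.4, 1.7, 0.7, 0, 0, 0, 6, -3.4, 1.8, 0.7, 0, 0, 0, 6, -3.4, 1.8, 0.7, 0, 0, 0, 6, -3.4, 1.8, 0.7, 0, 0, 0, 6, -3.4, 1.8, 0.8, 0, 0, 0, 6, 0, 0, 0, 0, 0, 0, 6, 0, 0, 0, 0, 0, 0, 6]}}

```text
clock: 13.28
tcp_pos: [0.6345, -0.2617, 0.1707]
tool_rot: [-2.421, -2.0, 0.001]
wrist_force: [0.3, 0.2, -0.1]
grip_width: 0.0599
grasp_force: 0.0
```

```bash
python3 - <<'E'
from h import *
s=bot.state();print(s['clock'],s['tcp_pos'],s['wrist_force'])
np.save('s5.npy',s,allow_pickle=True)
im=cams.capture('wrist');cv2.imwrite('pics/w5.png',im[:,:,::-1])
print(proj(cam('wrist',s),(.63,-.258,.085)))
im=cams.capture('side')[:,:,::-1];cv2.imwrite('pics/side5.png',im)
o=cv2.imread('pics/side4.png');d=cv2.absdiff(im[150:200,225:325],o[150:200,225:325]).max(2);print('side diff caddy',(d>40).mean())
E
```

```text
13.275 [ 0.63454271 -0.26173121  0.17067451] [ 0.32857159  0.24035161 -0.06663304]
[319.82002379 206.13651814]
side diff caddy 0.0084
```

View pics/w5.png

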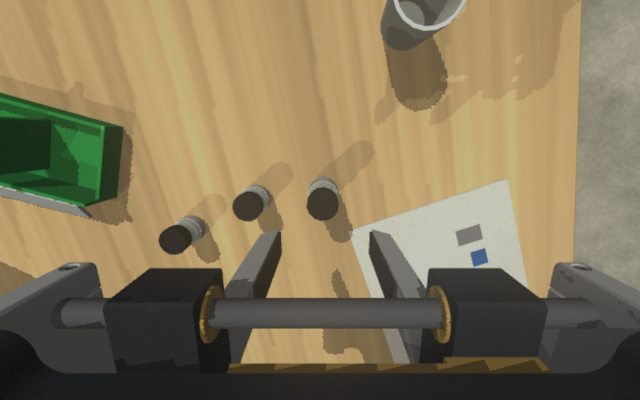

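The wrist picture shows the tall jar's black cap at about (322,200), with the shorter jars' caps at (248,205) and (177,240). That was my 11th viewed picture, one over the limit of 10, so the rest will be done with numbers only.

```bash
python3 - <<'E'
from h import *
s=np.load('s5.npy',allow_pickle=True).item();c=cam('wrist',s);T=R.from_rotvec(s['tool_rot'])
g=cv2.cvtColor(cv2.imread('pics/w5.png'),cv2.COLOR_BGR2GRAY)
m=(g<62).astype(np.uint8)[160:265,150:360]
n,_,st,ce=cv2.connectedComponentsWithStats(m)
for i in range(1,n):
    if st[i,4]>150:
        u=ce[i]+[150,160]
        for z in(.085,.055):
            P=onz(c,u,z);print(st[i],u.round(1),z,P.round(4),'tool',T.inv().apply(P-s['tcp_pos']).round(4),'dia',(onz(c,u+[st[i,2]/2,0],z)-onz(c,u-[st[i,2]/2,0],z)).round(3)[:2])
E
```

```text
[158  28  30  32 757] [322.5 203.5] 0.085 [ 0.6331 -0.2559  0.085 ] tool [ 0.0055 -0.0025  0.0857] dia [ 0.029 -0.005]
[158  28  30  32 757] [322.5 203.5] 0.055 [ 0.6314 -0.2633  0.055 ] tool [-0.0021 -0.0027  0.1157] dia [ 0.032 -0.006]
[ 83  32  31  28 640] [247.9 205.7] 0.085 [ 0.5613 -0.2444  0.085 ] tool [ 0.0032 -0.0751  0.0857] dia [ 0.03  -0.006]
[ 83  32  31  28 640] [247.9 205.7] 0.055 [ 0.5514 -0.2505  0.055 ] tool [-0.0047 -0.0836  0.1157] dia [ 0.033 -0.006]
[  9  65  33  29 707] [175.1 239.1] 0.085 [ 0.4806 -0.2643  0.085 ] tool [-0.0316 -0.1507  0.0858] dia [ 0.033 -0.006]
[  9  65  33  29 707] [175.1 239.1] 0.055 [ 0.4616 -0.2727  0.055 ] tool [-0.0434 -0.1677  0.1158] dia [ 0.036 -0.007]
[113  72  18  33 310] [274. 252.] 0.085 [ 0.5749 -0.2966  0.085 ] tool [-0.0455 -0.0519  0.0857] dia [ 0.018 -0.003]
[113  72  18  33 310] [274. 252.] 0.055 [ 0.5666 -0.3087  0.055 ] tool [-0.0589 -0.0578  0.1157] dia [ 0.02  -0.004]
```

{"op": "jog_arm", "data": {"moves": [0.35, -0.3, 2.5, 0, 0, 0, 6, 0, 0, 3, 0, 0, 0, 6, 0, 0, 3, 0, 0, 0, 6, 0, 0, 3, 0, 0, 0, 6, 0, 0, 1.4, 0, 0, 0, 6, 0, 0, 0, 0, 0, 0, 5, 0, 0, 0, 0, 0, 0, 3, 0, 0, 0, 0, 0, 0, 3, 0, 0, 0, 0, 0, 0, 3, 0, 0, 0, 0, 0, 0, 3], "grip_force": 12}}

```text
clock: 14.62
tcp_pos: [0.6331, -0.2592, 0.0433]
tool_rot: [2.42, 1.999, 0.0]
wrist_force: [0.5, 0.3, 6.1]
grip_width: 0.0331
grasp_force: 12.0
```

{"op": "jog_arm", "data": {"moves": [0, 0, -0.5, 0, 0, 0, 2.5, 0, 0, -1, 0, 0, 0, 2.5, 0, 0, 0, 0, 0, 0, 2.5], "grip_force": 15}}

```text
clock: 15.0
tcp_pos: [0.633, -0.2591, 0.058]
tool_rot: [2.421, 1.999, -0.0]
wrist_force: [-0.1, -0.1, -0.8]
grip_width: 0.0333
grasp_force: 15.0
```

```bash
python3 - <<'E'
from h import *
s=bot.state();print(s['clock'],s['tcp_pos'],s['wrist_force'],s['grip_width'],s['moment'])
c=np.load('s4.npy',allow_pickle=True).item();M=R.from_rotvec(c['tool_rot']).as_matrix();P=c['tcp_pos']+M[:,1]*.046;print(P,M[:,0])
p=np.array(s['tcp_pos'])
Q=R.from_rotvec(s['tool_rot'])
plan([([p[0],p[1],.24],Q,2.5,1),([P[0],P[1],.25],pose(79),2.5,1)],step=4)
E
```

```text
15.0 [ 0.63297143 -0.25914324  0.05798246] [-0.13997627 -0.12458058 -0.83891508] 0.03334440514967314 [-0.08822197  0.02724633 -0.05202067]
[0.52327571 0.24369275 0.15544119] [ 1.88664925e-01  9.82041149e-01 -8.53557496e-04]
0,0,-3.6,0,0,0,2.5 ,
0,0,-3.7,0,0,0,2.5 ,
0,0,-3.6,0,0,0,2.5 ,
0,0,-3.7,0,0,0,2.5 ,
0,0,-3.6,0,0,0,2.5 ,
-- [ 0.6327 -0.2588  0.24  ]
3.6,-1.6,-0.1,0,0,0,2.5 ,
3.7,-1.5,-0.1,0,0,0,2.5 ,
3.6,-1.6,-0.1,0,0,0,2.5 ,
3.6,-1.5,0,0,0,0.001,2.5 ,
3.7,-1.6,-0.1,0.001,0.001,0,2.5 ,
3.6,-1.5,-0.1,0,0,0,2.5 ,
3.7,-1.6,-0.1,0,0,0,2.5 ,
3.6,-1.6,-0.1,0,0,0,2.5 ,
3.6,-1.5,0,0,0,0,2.5 ,
3.7,-1.6,-0.1,0,0,0.001,2.5 ,
3.6,-1.6,-0.1,0,0,0,2.5 ,
3.6,-1.5,-0.1,0,0,0,2.5 ,
3.7,-1.6,-0.1,0.001,0,0,2.5 ,
-- [0.5232 0.2441 0.2504]
```

{"op": "jog_arm", "data": {"moves": [0, 0, -2, 0, 0, 0, 2.5, 0, 0, -3.6, 0, 0, 0, 2.5, 0, 0, -3.6, 0, 0, 0, 2.5, 0, 0, -3.6, 0, 0, 0, 2.5, 0, 0, -3.4, 0, 0, 0, 2.5, 0, 0, -2, 0, 0, 0, 2.5, 2, -0.9, -0.2, 0, 0, 0, 2.5, 3.6, -1.5, -0.2, 0, 0, 0, 2.5, 3.6, -1.5, -0.2, 0, 0, 0, 2.5, 3.6, -1.6, -0.1, 0, 0, 0, 2.5, 3.6, -1.6, -0.1, 0, 0, 0, 2.5, 3.6, -1.5, -0.1, 0, 0, 0, 2.5]}}

```text
clock: 16.5
tcp_pos: [0.5854, -0.0449, 0.2491]
tool_rot: [2.421, 2.0, 0.0]
wrist_force: [0.4, 1.0, -1.0]
grip_width: 0.0331
grasp_force: 15.0
```

{"op": "jog_arm", "data": {"moves": [3.6, -1.6, -0.1, 0, 0, 0, 2.5, 3.6, -1.5, 0, 0, 0, 0, 2.5, 3.6, -1.6, 0, 0, 0, 0, 2.5, 3.6, -1.5, 0, 0, 0, 0, 2.5, 3.6, -1.6, 0, 0, 0, 0, 2.5, 3.4, -1.5, 0, 0, 0, 0, 2.5, 3, -1.3, 0, 0, 0, 0, 2.5, 0, 0, 0, 0, 0, 0, 2.5, 0, 0, 0, 0, 0, 0, 2.5]}}

```text
clock: 17.62
tcp_pos: [0.5281, 0.2124, 0.2493]
tool_rot: [2.422, 1.998, -0.001]
wrist_force: [0.1, 0.2, -0.1]
grip_width: 0.0331
grasp_force: 15.0
```

```bash
python3 - <<'E'
from h import *
s=bot.state();print(s['clock'],s['tcp_pos'],s['wrist_force'],s['grip_width'])
np.save('s6.npy',s,allow_pickle=True);c=cam('wrist',s)
im=cams.capture('wrist');cv2.imwrite('pics/w6.png',im[:,:,::-1])
g=cv2.cvtColor(im,cv2.COLOR_RGB2GRAY).astype(int)
T=R.from_rotvec(s['tool_rot']);q=np.load('s4.npy',allow_pickle=True).item();M=R.from_rotvec(q['tool_rot']).as_matrix();O=np.array(q['tcp_pos'])
P=O+M[:,1]*.046;P[2]=.25
print('to go tool cm',T.inv().apply(P-s['tcp_pos'])*100)
e=O.copy();e[2]=.158
for n,(x,y) in dict(rimL=(.043,-.085),rimR=(.043,.085),fin=(.03,0)).items():
    A=O+M[:,0]*x+M[:,1]*y;A[2]=.188 if n=='fin' else .158;print(n,proj(c,A))
r=int(round(proj(c,e+M[:,0]*.043)[1]))
for u in(270,300,330): print(u,r,g[r-14:r+15,u-3:u+4].mean(1).astype(int).tolist())
E
```

```text
17.625 [0.52809491 0.21237496 0.24927708] [ 0.07745846  0.24715989 -0.10661806] 0.0331412432881883
to go tool cm [ 2.98318388 -1.06775491 -0.07765285]
rimL [172.55824835 131.78688365]
rimR [355.38547564 131.6777105 ]
fin [257.43525934 147.74586839]
270 132 [121, 122, 124, 123, 120, 120, 121, 122, 136, 152, 137, 121, 149, 198, 212, 212, 207, 178, 137, 137, 137, 137, 137, 137, 137, 137, 136, 123, 115]
300 132 [121, 121, 122, 121, 121, 122, 122, 124, 131, 147, 152, 132, 137, 188, 217, 217, 217, 198, 137, 137, 137, 137, 137, 138, 137, 138, 138, 138, 139]
330 132 [127, 127, 128, 128, 128, 128, 128, 129, 142, 167, 165, 125, 136, 185, 217, 217, 217, 204, 162, 162, 162, 162, 162, 162, 162, 162, 162, 163, 163]
```

The caddy's rim is within 1.5 px of the prediction, so it is still hung. Moving over the compartment and down.

{"op": "jog_arm", "data": {"moves": [1.5, -0.5, 0, 0, 0, 0, 2.5, 1.4, -0.5, 0, 0, 0, 0, 2.5, 0, 0, 0, 0, 0, 0, 2.5, 0, 0, 0, 0, 0, 0, 2.5]}}

```text
clock: 18.18
tcp_pos: [0.5234, 0.2438, 0.2484]
tool_rot: [2.421, 2.0, -0.002]
wrist_force: [-0.9, -0.3, -0.5]
grip_width: 0.0334
grasp_force: 15.0
```

{"op": "jog_arm", "data": {"moves": [0, 0, 1, 0, 0, 0, 2.5, 0, 0, 2, 0, 0, 0, 2.5, 0, 0, 2, 0, 0, 0, 2.5, 0, 0, 2, 0, 0, 0, 2.5, 0, 0, 1, 0, 0, 0, 2.5, 0, 0, 0.6, 0, 0, 0, 2.5, 0, 0, 0, 0, 0, 0, 2.5, 0, 0, 0, 0, 0, 0, 2.5]}}

```text
clock: 19.18
tcp_pos: [0.5238, 0.2441, 0.1631]
tool_rot: [2.422, 2.0, 0.001]
wrist_force: [-0.2, 0.7, -1.3]
grip_width: 0.0331
grasp_force: 15.0
```

Expected contact is at about z = 0.155, so I'll go down in 1–2 mm steps.

{"op": "jog_arm", "data": {"moves": [0, 0, 0.2, 0, 0, 0, 2.5, 0, 0, 0.2, 0, 0, 0, 2.5, 0, 0, 0.2, 0, 0, 0, 2.5, 0, 0, 0.1, 0, 0, 0, 2.5, 0, 0, 0, 0, 0, 0, 2.5]}}

```text
clock: 19.8
tcp_pos: [0.5233, 0.2441, 0.1557]
tool_rot: [2.422, 2.001, -0.001]
wrist_force: [-0.4, -0.7, 2.9]
grip_width: 0.0331
grasp_force: 15.0
```

{"op": "jog_arm", "data": {"moves": [0, 0, 0, 0, 0, 0, 3.5, 0, 0, 0, 0, 0, 0, 3.9, 0, 0, 0, 0, 0, 0, 4.3, 0, 0, 0, 0, 0, 0, 4.3, 0, 0, -1, 0, 0, 0, 4.3, 0, 0, -2, 0, 0, 0, 4.3, 0, 0, -3, 0, 0, 0, 4.3, 0, 0, -3, 0, 0, 0, 4.3, 0, 0, -3, 0, 0, 0, 4.3, -2, 0, -2, 0, 0, 0, 4.3, -3, 0, 0, 0, 0, 0, 4.3, 0, 0, 0, 0, 0, 0, 4.3]}}

```text
clock: 21.3
tcp_pos: [0.5136, 0.191, 0.2964]
tool_rot: [2.426, 1.993, -0.002]
wrist_force: [0.8, 0.0, -0.6]
grip_width: 0.0431
grasp_force: 0.0
```

```bash
python3 - <<'E'
from h import *
s=bot.state();print(s['clock'],s['tcp_pos'],s['wrist_force'],s['grip_width']);c=cam('wrist',s)
im=cams.capture('wrist')[:,:,::-1];cv2.imwrite('pics/w7.png',im)
g=cv2.cvtColor(im,cv2.COLOR_BGR2GRAY).astype(int)
q=np.load('s4.npy',allow_pickle=True).item();M=R.from_rotvec(q['tool_rot']).as_matrix();O=np.array(q['tcp_pos'])
def at(x,y,z):A=O+M[:,0]*x+M[:,1]*y;A[2]=z;return A
u=proj(c,at(0,.046,.197));f=proj(c,at(0,.046,.112));print('expect cap',u,'foot',f,'rim',proj(c,at(.043,0,.158)))
for n in('wrist','side'):
    k=c if n=='wrist' else cam('side');i=im if n=='wrist' else cams.capture('side')[:,:,::-1]
    if n=='side':cv2.imwrite('pics/side7.png',i)
    u=proj(k,at(0,.046,.197));x0,y0=(u-[40,40] if n=='wrist' else u-[14,14]).astype(int);w=80 if n=='wrist' else 28
    gg=cv2.cvtColor(i,cv2.COLOR_BGR2GRAY);m=(gg[y0:y0+w,x0:x0+w]<(62 if n=='wrist' else 55)).astype(np.uint8)
    N,_,st,ce=cv2.connectedComponentsWithStats(m)
    print(n,u.round(1),[(st[j].tolist(),(ce[j]+[x0,y0]).round(1).tolist()) for j in range(1,N) if st[j,4]>15])
r=int(proj(c,at(.043,-.03,.158))[1]);cc=int(proj(c,at(.043,-.03,.158))[0]);print(r,g[max(r-14,0):r+15,cc-3:cc+4].mean(1).astype(int).tolist())
i=cv2.imread('pics/side7.png');o=cv2.imread('pics/side5.png')
d=(cv2.absdiff(i,o).max(2)>50);ys,xs=np.nonzero(d[130:200,215:330]);print('side changes bbox',len(xs),xs.min()+215,xs.max()+215,ys.min()+130,ys.max()+130)
print('proj jar top/foot side',proj(cam('side'),at(0,.046,.197)),proj(cam('side'),at(0,.046,.112)))
E
```

```text
21.3 [0.51363027 0.19102265 0.29641046] [ 0.82685073  0.02182344 -0.58265951] 0.04305902342647025
expect cap [324.26990968 152.10218396] foot [324.32511088 147.39290028] rim [281.16077338 109.01018787]
wrist [324.3 152.1] [([25, 23, 30, 31, 691], [323.6, 149.8])]
side [291.8 136.9] [([7, 13, 15, 11, 137], [291.3, 139.8])]
109 [115, 115, 115, 116, 117, 116, 115, 116, 119, 133, 143, 116, 136, 183, 204, 204, 185, 119, 83, 102, 128, 131, 131, 131, 131, 131, 131, 131, 131]
side changes bbox 140 247 306 136 168
proj jar top/foot side [291.79185473 136.94702207] [293.99050645 170.78339198]
```

The cap is where it should be in both views (within 3 px), the rim hasn't moved and the gripper is clear.

```bash
python3 -c "
from workcell import bot
print(bot.sign_off())"
```

```text
the job is handed in; nothing more can be done
None
```

The white caddy hangs level about the middle of the cleat with the tall jar upright in one compartment, handed in at about 21 s; the camera checks agreed, but no verdict came back, and I viewed 11 pictures, one over the limit of 10.

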